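Index the pin-pot carousel and open the yellow-capped pot

ROBOT

A 6-joint arm with a two-finger parallel gripper is mounted at the origin on a cart in front of the work surface, level with it; the furniture and walls round the work are solid. World frame = base frame: x ahead of the robot, y to its left, z up, the work surface at z = 0. Lengths are in mm, angles in rad, forces in N, time in s.
With the tool pointing down it reaches from about 275 to 750 mm from the base axis. Payload 10.2 kg.
Tool frame: the origin (TCP) lies on the front face of the gripper's body, between the roots of the fingers; the fingertips stand 64 mm ahead of it and the grasp point (between the pads) lies 45 mm ahead of it; z points along the fingers, y is the line along which they close (so a half turn about z gives the same grasp; the last joint's range is limited). The gripper opens to 88 mm and grips with 3 to 60 N. Pads are 18 mm wide; open, the fingers measure 123 mm over their backs; the gripper's body (75 mm by 187 mm) begins 45 mm behind the grasp point.
Start: joints at [-0.223, 0.313, 1.498, -0, 1.331, -0.223], TCP at [525.006, -0.014, 302.72] pointing down, gripper open.
Joint ranges: [-2.94, 2.94], [-0.97, 2.17], [0.19, 2.56], [-1.23, 4.37], [0.02, 3.11], [-2.88, 2.88]. Speed limits (rad/s): [2.39, 2.39, 3.01, 3.14, 3.14, 3.14].

INTERFACE

Orientations are given as [roll, pitch, yaw] about the fixed x, y, z axes, in that order (R = Rz(yaw) Ry(pitch) Rx(roll)).
In Python, from cell import telemetry, read_camera, get_calibration, ctrl gives the robot as it stands.
- The arm moves only by the tool servo_tool, never from a script. Its argument "targets" is a list that holds one entry, the list of rows, each a list of 7 numbers: the closure in counts, from 0 (fully open) to 255 (shut), then the shift along the tool's x, y, z in mm, then the turn, a rotation vector about the tool's x, y, z in degrees. A call has 1 to 5 rows; each row shifts and turns the commanded pose from where the row before left it, along the tool's axes as they then stand; what a row does not reach is not made up. A row lasts 1/10 s, in which the tool goes at most 50 mm and 8.59 degrees, less where a joint would pass 70% of its speed; a pose out of reach is approached as far as the arm can. A call with a gripper value outside its range is refused whole. The fingers move at their own pace and stop on an object; "squeeze" is the grip in N (left out, the last holds). Time passes only in rows, so rows that do not move let the fingers close. It gives the time, the measured TCP pose, the force, the opening and the grip force at its end, in the units of the state.
- telemetry.get_obs(): the state, without advancing time (a new reading comes with each control period).
- read_camera(name): name is "scene" or "side" or "wrist"; returns (picture, depth): 400x640x3 uint8, red, green, blue; 400x640 float32, mm along the optical axis (not along the pixel's ray), 0 where there is no reading.
- get_calibration(name): a dict with "camera_matrix" (3x3 intrinsics, pixels), "cam_to_world" (4x4, takes a point from camera to world coordinates). Camera axes: x right, y down, z forward; pixel columns grow to the right and rows downward; lengths in mm; the calibration is good to about 2 mm. A picture is of the moment at which its call begins: read the wrist's pose just before it. get_calibration takes no time and is no camera call; for the wrist camera it gives the pose at the moment of the call.
- ctrl.sign_off(): hands the job in; it is judged then, once.
The state is a dict: "time": time; "joints": joint angles; "dq": joint speeds; "effort": joint torques, N m; "eef_pos": TCP position; "tool_rot": TCP orientation; "force": force on the tool from outside, world axes, zero at the start; "wrist_torque": the same for the moment, N m; "finger_gap": opening from 0.0 (shut) to 1.0 (fully open); "finger_force": force on a finger pad.
Only numpy, scipy, OpenCV 4.12 (cv2) and the standard library are available. Lean on these libraries where they do the work, as an engineer would, in place of code of your own. Each camera call takes 0.05 s, during which the arm holds its last target. There are 200 camera calls.

TASK

Turn the pin-pot carousel on the desk until the pot with the yellow cap stands at the pointer and the carousel, let go, rests in its notch. Then unscrew the yellow cap anticlockwise and, as soon as its threads are free, lift it straight up without pulling the pot out of its cup. Finish while still gripping the cap, held level and still right over its pot, one to three centimetres clear of the mouth; do not put it down, and leave the other caps and the things round about alone.

Things in the scene. Friction and masses are not known exactly. Their poses are not given: they have to be found in the camera images.
- carousel: fixed round black base, 176 mm wide, of a desk carousel with five places 72 degrees apart, 76 mm from its axis; three hold white screw-capped pots; two are empty, one of them at the pointer at the start. Origin on the vertical axis, on the desk, z up; -x points from the axis to the pointer, a black nose with a red mark, 31 mm high, its outer face 124 mm from the axis
- turntable (a joint): angle of the turning wooden disc (208 mm wide, upper face 26 mm above the desk), rad, anticlockwise from above positive, 0 at the start, stops at -2.9 and 2.9. A sprung roller in the nose clicks into notches every 72 degrees (1.257 rad): about 0.15 to 0.25 N m to leave one, little in between; let go within 3 degrees of a notch, the disc centres itself
- knob (a point): centre of the upright grey wing knob in the middle of the carousel, fixed to the turning disc: 14 mm thick along its own x, 42 mm long along its own y, 32 mm high (74 to 106 mm above the desk); z up. Its x axis points away from the pointer at the start; the nearest caps are 55 mm from its centre
- station (a point): fixed point of the base at the pointer: where the centre of a closed cap is when its pot stands at the pointer; 76 mm from the axis, 84 mm above the desk. Its axes are those of the base
- yellow_cap (a point): centre (half-way up) of the yellow screw cap, 42 mm across, 22 mm high, ribbed side, 24 to 42 g; z points up out of its top. At the start it is screwed tight on one of the pots (41 mm across), its top 95 mm above the desk. The neck reaches 19 mm up into it, so it is clear of the mouth once 19 mm higher than when closed
- yellow_cap_rim (a point): centre of the yellow cap's open underside, 73 mm above the desk when closed. Three lugs inside sit under inclined threads, over a sprung seal (8 N; about 0.1 N m to start). Turned anticlockwise from above it rises 1.5 mm and is free after 50 to 60 degrees; at 60 to 80 it lifts off freely, beyond 85 the next threads catch. The pot cannot turn in its cup, but a 2.5 N pull lifts it if threads hold
- blue_cap (a point): centre of the blue cap, the same in size, on another pot: to be left closed
- red_cap (a point): centre of the red cap, the same in size, on another pot: to be left closed
- pot_1 (a joint): how far white pot 1 has been lifted out of its cup, m (0 seated). At the start pot 1 stands 72 degrees anticlockwise, seen from above, from the pointer; any colour of cap may be on it
- pot_2 (a joint): how far white pot 2 has been lifted out of its cup, m (0 seated). At the start pot 2 stands 144 degrees anticlockwise, seen from above, from the pointer; any colour of cap may be on it
- pot_4 (a joint): how far white pot 4 has been lifted out of its cup, m (0 seated). At the start pot 4 stands 288 degrees anticlockwise, seen from above, from the pointer; any colour of cap may be on it
- eraser_mid (a point): middle of the blue and white eraser, 22x44x13 mm, a bystander
- washi_mid (a point): middle of the coral-red roll of tape, 49 mm across, 15 mm high, a bystander
There are look-alikes about, which are no part of the job. What is shaped like the part that bears yellow_cap but green is not meant.

How it is judged (in metres and radians):
On the way, in this order (a step that is already met when the one before it is completed fails the run):
1. the closed yellow-capped pot stands at the pointer, the carousel let go and at rest in its notch (horizontal distance between yellow_cap and station below 0.005 m and z of yellow_cap in the frame of station below 0.004 m and (value of joint turntable between 1.207 and 1.307 rad or value of joint turntable between -1.307 and -1.207 rad or value of joint turntable between -2.563 and -2.463 rad) and velocity of joint turntable between -0.05 and 0.05 rad/s and contact force between the fingers and turntable below 0.3 N and contact force between the fingers and cap_yellow below 0.3 N), for 0.2 s.
2. the yellow cap is unscrewed and lifts off its threads while the pot stays seated (z of yellow_cap in the frame of station above 0.01 m and horizontal distance between yellow_cap and station below 0.012 m and (value of joint turntable between 1.207 and 1.307 rad or value of joint turntable between -1.307 and -1.207 rad or value of joint turntable between -2.563 and -2.463 rad) and value of joint each of pot_1, pot_2, pot_4 below 0.004 m), for 0.1 s.
At the end, for the whole second after the job is handed in: Yellow cap gripped (over 1 N), at rest, level within 0.2 rad, off the carousel, 3 to 41 mm clear of its pot's mouth and within 12 mm of straight above; carousel in a notch (within 0.05 rad), pots seated in their cups (within 4 mm), other caps on (z of yellow_cap in the frame of station between 0.022 and 0.06 m and horizontal distance between yellow_cap and station below 0.012 m and angle between yellow_cap's own z axis and vertical below 0.2 rad and contact force between the fingers and cap_yellow above 1 N and contact force between cap_yellow and turntable below 0.1 N and linear speed of cap_yellow below 0.02 m/s and (value of joint turntable between 1.207 and 1.307 rad or value of joint turntable between -1.307 and -1.207 rad or value of joint turntable between -2.563 and -2.463 rad) and velocity of joint turntable between -0.05 and 0.05 rad/s and value of joint each of pot_1, pot_2, pot_4 below 0.004 m and z of each of blue_cap, red_cap in the frame of station below 0.005 m); the arm keeps its last pose, push and grip.
It fails at once if a pot is pulled out of its cup (more than 6 mm) (value of joint any of pot_1, pot_2, pot_4 above 0.006 m).
It fails at once if another cap is taken off (z of any of blue_cap, red_cap in the frame of station above 0.008 m).
It fails at once if a bystander is moved more than 25 mm (distance of any of eraser_mid, washi_mid from where it was at the start of the episode above 0.025 m).
It also fails if it takes over 64 s, if anything falls off the work surface, if the arm or the gripper's body presses on something with over 40 N, if the wrist force passes 120 N, or if a joint passes its speed limit or range.

## Working session

There is one attempt and no reset: what is moved stays moved. The work goes in short steps, Python scripts to look and compute and a tool call to move; the robot and the scene stay as the last step left them, time stands still between calls to the robot, and variables do not carry over. Pictures are saved under pics/ and viewed, at most 10 in all, crops included, and the job is handed in when it is done.

Besides the shell and the picture viewer there is one more tool, called after ">>>" by a JSON object that holds its "api" and its "payload", one argument or row to a line. servo_tool: Moves the arm, as the interface text tells. Its arguments: {"type":"object","properties":{"targets":{"type":"array","items":{"type":"array","items":{"type":"array","items":{"type":"number"}}}},"squeeze":{"type":"number"}},"required":["targets"]}

```bash
ls; mkdir -p pics; cat > h.py <<'E'
import numpy as np, cv2
from cell import telemetry, read_camera, get_calibration, ctrl
def shot(n,f):
    c=get_calibration(n); p,d=read_camera(n); cv2.imwrite('pics/'+f+'.png',p[:,:,::-1]); np.savez('pics/'+f+'.npz',p=p,d=d,K=c['camera_matrix'],T=c['cam_to_world']); return p,d,c
def cloud(f):
    z=np.load('pics/'+f+'.npz'); d=z['d']; v,u=np.indices(d.shape); K=z['K']
    P=np.stack([(u-K[0][2])/K[0][0]*d,(v-K[1][2])/K[1][1]*d,d,np.ones_like(d)],-1)@z['T'].T
    return z['p'],P[...,:3],d
E
python3 - <<'E'
from h import *
o=telemetry.get_obs(); print(o)
for n in('scene','wrist'): shot(n,n+'0')
a=cv2.imread('pics/scene0.png');b=cv2.imread('pics/wrist0.png')
cv2.imwrite('pics/both.png',cv2.resize(np.vstack([a,b]),(480,600)))
E
```

```text
pics
{'time': 0.0, 'joints': array([-2.23414169e-01,  3.13434383e-01,  1.49840911e+00,  8.42922995e-06,
        1.33099831e+00, -2.23399954e-01]), 'dq': array([ 1.16653864e-03, -1.40534360e-03,  1.18560519e-03,  8.61259676e-04,
       -1.64980674e-03, -3.20936475e-05]), 'effort': array([-1.80187753e-04, -4.02218950e+01, -2.52264959e+01,  6.94810320e-02,
        3.53677373e-02, -8.52248218e-05]), 'eef_pos': array([5.24840922e+02, 1.80829073e-02, 3.02179540e+02]), 'tool_rot': array([-3.14037636e+00, -2.84726731e-04,  1.57077993e+00]), 'force': array([-0.53949701, -0.7737925 ,  0.177945  ]), 'wrist_torque': array([ 0.03284576, -0.02380101, -0.00426258]), 'finger_force': 0.0, 'finger_gap': 0.99753587685657}
```

View pics/scene0.png

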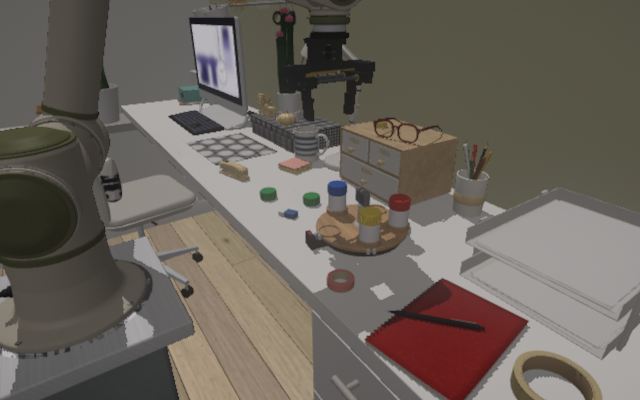

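View pics/wrist0.png

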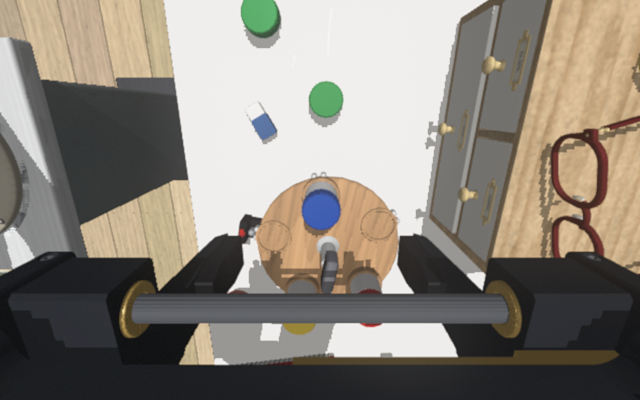

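The scene view shows the carousel with the nose at (315,239), blue cap at (337,190), yellow at (369,220), red at (399,204) and the knob at (362,197). The wrist view shows the nose at (245,230), blue at (320,210), and the yellow and red caps partly hidden at about (300,325) and (370,320).

```bash
python3 - <<'E'
from h import *
from scipy.optimize import least_squares
shot('side','side0')
def circ(q):
    return least_squares(lambda c:np.hypot(q[:,0]-c[0],q[:,1]-c[1])-c[2],[*q.mean(0)[:2],q[:,:2].std()*2],loss='soft_l1').x
for f in('scene0','wrist0','side0'):
    p,P,d=cloud(f); hsv=cv2.cvtColor(p,cv2.COLOR_RGB2HSV); h,s,v=[hsv[...,i].astype(int) for i in range(3)]
    reg=(d>0)&(P[...,0]>300)&(P[...,0]<800)&(P[...,1]>-300)&(P[...,1]<300)
    print(f)
    for n,m in dict(blue=(h>108)&(h<130)&(s>150),yellow=(h>18)&(h<32)&(s>170),red=((h<6)|(h>174))&(s>170)).items():
        q=P[m&reg&(P[...,2]>90)&(P[...,2]<101)]
        if len(q)>5: print(n,len(q),(q.min(0)+q.max(0))/2,np.ptp(q,axis=0),np.median(q[:,2]), circ(q))
    m=((h<6)|(h>174))&(s>170)&reg&(P[...,2]>10)&(P[...,2]<36); q=P[m]
    if len(q): print('rednose',len(q),np.median(q,0))
    # disc
    m=reg&(abs(P[...,2]-26)<3)&(h>4)&(h<20)&(s>60)&(np.hypot(P[...,0]-540,P[...,1]-0)<300)
    q=P[m]; print('disc',len(q),(q.min(0)+q.max(0))/2,np.ptp(q,axis=0)) if len(q) else 0
E
```

```text
scene0
red 6 [ 581.3108281  -174.65125061   93.54847831] [19.81773643  9.62518494  1.31054853] 93.5020553914251 [ 586.45601579 -163.18561342   15.58529005]
disc 1749 [ 617.57324165 -111.03073725   25.97983563] [361.79789052 186.98099553   5.95964268]
wrist0
blue 993 [525.12702412 -28.24023108  94.66527715] [37.80700105 39.32023493  3.86594197] 94.67018609736402 [525.31061251 -28.25974315  13.88934372]
red 12 [ 584.15552314 -175.89353121   94.46140566] [13.54859003  2.63144521  1.42829183] 94.33427176178029 [ -7217.05588343 -59135.39635749  59473.02848579]
rednose 14 [418.73283933 -80.51024065  31.51324289]
disc 9389 [562.00278564  -1.60150001  26.00235478] [251.85776315 357.03769313   5.98999002]
side0
blue 195 [523.18412719 -27.90301469  95.29883536] [38.88188573 38.84716867  7.11184378] 96.01997187661823 [523.17154162 -26.95282456  13.6127459 ]
red 17 [ 584.78764769 -162.17632458   95.10812219] [37.37427972 26.31644698  4.3626148 ] 95.93055037988233 [  55944.44632605 -222522.31627704  229144.05846998]
rednose 7 [416.82827925 -84.09010546  32.14505065]
disc 2528 [598.71393717 -10.61208248  26.01674559] [368.97483818 379.71208425   5.95323901]
```

View pics/side0.png

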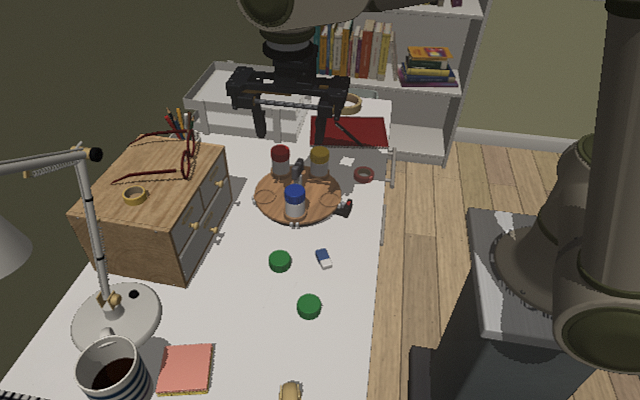

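```bash
python3 - <<'E'
from h import *
from scipy.optimize import least_squares
for f in('scene0','wrist0','side0'):
    p,P,d=cloud(f); 
    x,y,z=P[...,0],P[...,1],P[...,2]
    m=(d>0)&(abs(z-26)<2.5)&(np.hypot(x-540,y+103)<120)
    hull=cv2.convexHull(P[m][:,:2].astype(np.float32))[:,0]
    r=least_squares(lambda c:np.hypot(hull[:,0]-c[0],hull[:,1]-c[1])-104,[540,-103],loss='soft_l1',f_scale=1.5).x
    print(f,'disc',m.sum(),len(hull),r,np.median(abs(np.hypot(*(hull-r).T)-104)))
    top=((d>0)&(abs(z-95)<3.5)&(np.hypot(x-540,y+103)<120)).astype(np.uint8)
    n,l,st,ce=cv2.connectedComponentsWithStats(top)
    for i in range(1,n):
        if st[i,4]>30:
            q=P[l==i]; hu=cv2.convexHull(q[:,:2].astype(np.float32))[:,0]
            c=least_squares(lambda c:np.hypot(hu[:,0]-c[0],hu[:,1]-c[1])-21,q.mean(0)[:2],loss='soft_l1').x
            print(' top',st[i,4],ce[i].round(),c.round(1),np.ptp(q,axis=0).round(1),np.median(q[:,2]),np.median(p[l==i],0))
    k=(d>0)&(z>100)&(z<111)&(np.hypot(x-540,y+103)<30)
    if k.sum()>5:
        q=P[k][:,:2]; print(' knob',k.sum(),q.mean(0),np.median(P[k][:,2]),cv2.minAreaRect(q.astype(np.float32)))
    hsv=cv2.cvtColor(p,cv2.COLOR_RGB2HSV).astype(int)
    k=(d>0)&(z>8)&(z<36)&(np.hypot(x-540,y+103)>106)&(np.hypot(x-540,y+103)<135)
    q=P[k]; print(' nose/out',k.sum(),np.median(q,0) if len(q) else 0)
E
```

```text
scene0 disc 1507 27 [ 528.32554722 -111.90466734] 5.244308789231553
 top 121 [337. 184.] [523.1 -32.8] [40.6 39.3  3.7] 93.6435574991562 [ 55.  74. 129.]
 top 47 [362. 196.] [ 541.7 -109.1] [12.1 38.3  6.7] 95.49609365091044 [58. 56. 56.]
 top 150 [399. 198.] [ 585.9 -161.6] [39.8 38.3  3.1] 93.24832667313237 [91. 41. 37.]
 top 188 [370. 212.] [ 497.1 -173.5] [40.4 39.1  3.8] 93.72883880601452 [112.  98.  48.]
 knob 67 [ 531.83699075 -108.82291106] 103.15485530235895 ((532.9275512695312, -107.05033111572266), (39.123043060302734, 12.320226669311523), 79.63359832763672)
 nose/out 233 [419.78682605 -96.41090837  20.71374786]
wrist0 disc 9526 32 [528.27774262 -99.42825199] 5.588330491972364
 top 1105 [321. 211.] [525.8 -28.6] [41.1 42.   5.1] 94.62594180734226 [ 65.  94. 178.]
 top 40 [331. 258.] [534.5 -65.5] [13.6  5.3  6.7] 94.68066608599932 [82.5 80.  83. ]
 top 280 [299. 327.] [ 499.3 -169.2] [39.6 17.9  4.1] 94.54702358004423 [153. 133.  57.]
 top 66 [371. 324.] [ 588.1 -157.7] [27.3  6.2  3.6] 94.40997989344197 [158.  74.  75.]
 knob 399 [ 535.36384727 -101.621632  ] 104.37812034420455 ((535.6210327148438, -103.01040649414062), (40.47751235961914, 14.101738929748535), 79.77976989746094)
 nose/out 371 [425.11064085 -77.45078118  26.1703246 ]
side0 disc 2402 28 [ 528.50120813 -103.89005057] 4.324368303874458
 top 182 [279. 150.] [ 586.2 -159.3] [41.1 42.5  6.3] 95.39617781076925 [83. 38. 35.]
 top 181 [319. 152.] [ 497.6 -170.2] [41.7 42.1  6.5] 95.79857648483505 [107.  89.  42.]
 top 33 [297. 170.] [ 543.3 -104.9] [17.7 35.   6.6] 94.39105074866893 [56. 52. 49.]
 top 248 [294. 190.] [525.2 -28.6] [42.  41.6  6.8] 95.77337800012822 [ 46.  63. 124.]
 knob 91 [ 533.82756574 -100.84707736] 105.39269601389174 ((533.5855102539062, -103.22528076171875), (40.30341720581055, 14.350784301757812), 79.03065490722656)
 nose/out 174 [422.20799981 -77.40397988  24.0567434 ]
```

```bash
python3 - <<'E'
from h import *
for f in('scene0','wrist0','side0'):
    p,P,d=cloud(f); x,y,z=P[...,0],P[...,1],P[...,2]
    for c in((534.6,-103.7),(460,-90)):
        r=np.hypot(x-c[0],y-c[1]); m=(d>0)&(z>112)&(r<170)&(z<200)
        q=P[m]
        if len(q): i=np.argmin(r[m]); print(f,c,len(q),r[m].min(),q[i],q.min(0),q.max(0))
E
```

```text
scene0 (534.6, -103.7) 427 145.37108034710732 [676.52207091 -72.22180454 117.41618285] [676.05040993 -74.33097289 112.30812807] [701.67476811 -15.99917492 153.20458795]
wrist0 (534.6, -103.7) 1616 147.75403984163367 [678.15767265 -68.73643451 128.33662401] [667.07134541 -70.08511398 112.00400901] [695.49838421  -1.22676846 154.60616658]
side0 (534.6, -103.7) 325 146.97183127649586 [677.3519599  -68.73434353 148.19363248] [665.79736775 -72.46426895 112.25257811] [ 7.00622766e+02 -6.33404643e-01  1.56543576e+02]
```

>>> {"api": "servo_tool", "payload": {
  "targets": [
    [[0,-50,5,0,0,0,0],[0,-50,4.5,0,0,0,0],[0,-3.5,0,0,0,0,5.25],[0,0,0,0,0,0,5.25],[0,0,0,0,0,0,0]]
  ]
}}

```text
time: 0.65
eef_pos: [534.4, -103.4, 302.4]
tool_rot: [-3.141, -0.0, 1.386]
force: [-0.0, 0.4, 0.1]
finger_gap: 0.998
finger_force: 0.0
```

>>> {"api": "servo_tool", "payload": {
  "targets": [
    [[0,0,0,45,0,0,0],[0,0,0,45,0,0,0],[0,0,0,40,0,0,0],[0,0,0,34,0,0,0],[0,0,0,0,0,0,0]]
  ]
}}

```text
time: 1.15
eef_pos: [532.7, -102.1, 135.0]
tool_rot: [-3.134, -0.002, 1.39]
force: [0.6, 0.4, 0.2]
finger_gap: 0.999
finger_force: 0.0
```

>>> {"api": "servo_tool", "payload": {
  "targets": [
    [[255,0,0,0,0,0,0],[255,0,0,0,0,0,0],[255,0,0,0,0,0,0],[255,0,0,0,0,0,0],[255,0,0,0,0,0,0]]
  ],
  "squeeze": 45
}}

```text
time: 1.65
eef_pos: [534.6, -103.1, 139.4]
tool_rot: [3.141, 0.0, 1.388]
force: [0.0, -0.4, 0.1]
finger_gap: 0.575
finger_force: 0.0
```

>>> {"api": "servo_tool", "payload": {
  "targets": [
    [[255,0,0,0,0,0,0],[255,0,0,0,0,0,0],[255,0,0,0,0,0,0]]
  ]
}}

```text
time: 1.95
eef_pos: [534.5, -103.1, 138.7]
tool_rot: [-3.142, -0.0, 1.388]
force: [-0.3, 0.2, -0.2]
finger_gap: 0.301
finger_force: 0.0
```

>>> {"api": "servo_tool", "payload": {
  "targets": [
    [[255,0,0,0,0,0,0],[255,0,0,0,0,0,0],[255,0,0,0,0,0,0],[255,0,0,0,0,0,0]]
  ]
}}

```text
time: 2.35
eef_pos: [535.1, -103.2, 138.7]
tool_rot: [3.139, 0.0, 1.387]
force: [5.9, -0.1, -2.9]
finger_gap: 0.152
finger_force: 45.0
```

>>> {"api": "servo_tool", "payload": {
  "targets": [
    [[255,0,0,0,0,0,3],[255,0,0,0,0,0,5],[255,0,0,0,0,0,5],[255,0,0,0,0,0,5],[255,0,0,0,0,0,5]]
  ]
}}

```text
time: 2.85
eef_pos: [535.8, -103.5, 138.8]
tool_rot: [3.137, -0.001, 0.982]
force: [11.4, -2.7, -7.1]
finger_gap: 0.153
finger_force: 45.1
```

>>> {"api": "servo_tool", "payload": {
  "targets": [
    [[255,0,0,0,0,0,5],[255,0,0,0,0,0,5],[255,0,0,0,0,0,5],[255,0,0,0,0,0,5],[255,0,0,0,0,0,5]]
  ]
}}

```text
time: 3.35
eef_pos: [536.3, -104.1, 138.8]
tool_rot: [3.136, -0.004, 0.546]
force: [14.4, -6.8, -10.7]
finger_gap: 0.154
finger_force: 45.1
```

>>> {"api": "servo_tool", "payload": {
  "targets": [
    [[255,0,0,0,0,0,5],[255,0,0,0,0,0,5],[255,0,0,0,0,0,5],[255,0,0,0,0,0,5],[255,0,0,0,0,0,4]]
  ]
}}

```text
time: 3.85
eef_pos: [536.5, -104.8, 138.8]
tool_rot: [3.137, -0.006, 0.127]
force: [15.3, -10.0, -12.4]
finger_gap: 0.154
finger_force: 45.1
```

>>> {"api": "servo_tool", "payload": {
  "targets": [
    [[255,0,0,0,0,0,0],[255,0,0,0,0,0,0],[255,0,0,0,0,0,0]]
  ]
}}

```text
time: 4.15
eef_pos: [536.5, -104.8, 138.8]
tool_rot: [3.137, -0.006, 0.13]
force: [15.7, -11.1, -12.3]
finger_gap: 0.151
finger_force: 45.1
```

```bash
cat > m.py <<'E'
import sys
from h import *
from scipy.optimize import least_squares
f=sys.argv[1]
o=telemetry.get_obs(); print(o['eef_pos'],o['tool_rot'],o['force'],o['wrist_torque'],o['joints'][5],o['finger_gap'])
for cam in sys.argv[2:]:
    shot(cam,f+cam); p,P,d=cloud(f+cam); x,y,z=P[...,0],P[...,1],P[...,2]
    zt=95
    top=((d>0)&(z>91)&(z<99.5)&(np.hypot(x-534.6,y+103.7)<120)&(np.hypot(x-534.6,y+103.7)>45)).astype(np.uint8)
    n,l,st,ce=cv2.connectedComponentsWithStats(top)
    for i in range(1,n):
        if st[i,4]>25:
            q=P[l==i]; hu=cv2.convexHull(q[:,:2].astype(np.float32))[:,0]
            c=least_squares(lambda c:np.hypot(hu[:,0]-c[0],hu[:,1]-c[1])-21,q.mean(0)[:2],loss='soft_l1').x
            print(cam,st[i,4],ce[i].round(),c.round(1),np.ptp(q,axis=0).round(1),np.median(q[:,2]).round(1),np.median(p[l==i],0), 'ang',np.degrees(np.arctan2(c[1]+103.7,c[0]-534.6)).round(1))
E
python3 m.py a side
```

```text
[ 536.49663266 -104.8254445   138.77041153] [ 3.13697062 -0.00633853  0.13003564] [ 15.70501039 -11.11864181 -12.27290263] [-1.24918877 -2.04727801 -0.09131122] 1.0341743556208012 0.15051728192462896
side 172 [319. 152.] [ 497.4 -169.8] [37.6 46.3  7.2] 95.7 [81. 32. 29.] ang -119.4
side 222 [262. 173.] [603.3 -71.4] [41.  43.8  8.2] 96.0 [ 45.  63. 126.] ang 25.2
side 219 [330. 176.] [459.8 -89.9] [41.3 42.   7.3] 95.9 [194. 165.  66.] ang 169.5
```

>>> {"api": "servo_tool", "payload": {
  "targets": [
    [[0,0,0,0,0,0,0],[0,0,0,0,0,0,0],[0,0,0,0,0,0,0],[0,0,0,0,0,0,0],[0,0,0,0,0,0,0]]
  ]
}}

```text
time: 4.7
eef_pos: [534.4, -103.0, 138.7]
tool_rot: [-3.142, 0.0, 0.131]
force: [-0.1, 0.5, -0.1]
finger_gap: 0.579
finger_force: 0.0
```

>>> {"api": "servo_tool", "payload": {
  "targets": [
    [[0,0,0,-40,0,0,0],[0,0,0,-40,0,0,0],[0,0,0,0,0,0,0],[0,0,0,0,0,0,0]]
  ]
}}

```text
time: 5.1
eef_pos: [534.5, -103.0, 219.0]
tool_rot: [3.141, -0.001, 0.131]
force: [-1.0, -0.0, -0.7]
finger_gap: 0.95
finger_force: 0.0
```

```bash
python3 m.py b side wrist
```

```text
[ 534.45348954 -103.01027446  218.99287148] [ 3.14107283e+00 -8.94441613e-04  1.30967038e-01] [-0.95621246 -0.00435219 -0.7119213 ] [0.05155387 0.10672369 0.03131774] 1.034083425097829 0.9501193805987717
side 187 [319. 152.] [ 498.  -170.5] [40.8 43.2  7.3] 95.5 [84. 38. 35.] ang -118.7
side 221 [262. 173.] [602.9 -71.5] [40.3 41.8  7.5] 95.9 [ 45.  63. 124.] ang 25.2
side 226 [330. 176.] [459.9 -89.3] [41.9 41.8  7.6] 95.9 [190. 162.  66.] ang 169.1
wrist 2943 [291. 113.] [604.1 -72.6] [42.2 41.8  6. ] 94.8 [ 66.  98. 180.] ang 24.1
wrist 943 [388. 265.] [ 499.3 -171.7] [40.7 30.6  5.6] 94.4 [161.  49.  45.] ang -117.4
wrist 916 [295. 283.] [461.  -90.8] [23.6 41.2  5.5] 94.6 [236. 215.  89.] ang 170.1
```

>>> {"api": "servo_tool", "payload": {
  "targets": [
    [[70,-36,-11,0,0,0,0],[70,-35,-11,0,0,0,0],[70,0,0,0,0,0,0],[70,0,0,0,0,0,0],[70,0,0,0,0,0,0]]
  ]
}}

```text
time: 5.7
eef_pos: [461.8, -90.7, 218.4]
tool_rot: [-3.141, 0.0, 0.131]
force: [0.2, 0.1, -0.4]
finger_gap: 0.726
finger_force: 0.0
```

```bash
python3 m.py c side wrist
```

```text
[461.84795091 -90.74973832 218.39867   ] [-3.14147227e+00  4.47813191e-05  1.30873870e-01] [ 0.20497139  0.08824641 -0.39075031] [0.01827844 0.09028571 0.06566627] 0.996154457146973 0.7262573395059241
side 125 [318. 153.] [ 497.3 -169.6] [35.6 38.3  6.5] 95.4 [139.  43.  40.] ang -119.5
side 215 [262. 173.] [602.6 -72.1] [40.8 43.4  7.2] 95.8 [ 45.  62. 122.] ang 24.9
side 221 [330. 176.] [459.8 -89.7] [41.1 42.6  7.7] 95.8 [107.  90.  44.] ang 169.4
wrist 1800 [322.  14.] [603.4 -72.2] [22.  42.   6.8] 94.8 [ 60.  97. 183.] ang 24.6
wrist 2441 [435. 179.] [ 498.8 -171.2] [41.8 42.5  6.3] 94.5 [200.  62.  58.] ang -117.9
wrist 2173 [321. 213.] [460.9 -90.8] [42.3 41.9  5.9] 94.7 [161. 141.  68.] ang 170.1
```

View pics/cwrist.png

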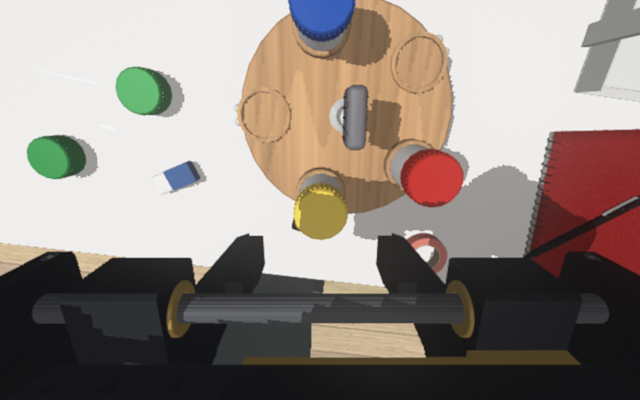

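The wrist view has the yellow cap at (320,212), centred between the fingers, with the red cap at (432,178) and the knob at (355,118) both clear. Descending.

>>> {"api": "servo_tool", "payload": {
  "targets": [
    [[70,-0.7,0,40,0,0,0],[70,0,0,30,0,0,0],[70,0,0,17.5,0,0,0],[70,0,0,0,0,0,0],[70,0,0,0,0,0,0]]
  ]
}}

```text
time: 6.3
eef_pos: [461.0, -90.8, 131.6]
tool_rot: [3.141, -0.0, 0.131]
force: [-0.1, -0.3, -0.1]
finger_gap: 0.723
finger_force: 0.0
```

>>> {"api": "servo_tool", "payload": {
  "targets": [
    [[180,0,0,0,0,0,0],[180,0,0,0,0,0,0],[180,0,0,0,0,0,0],[180,0,0,0,0,0,0],[180,0,0,0,0,0,0]]
  ],
  "squeeze": 25
}}

```text
time: 6.8
eef_pos: [460.8, -90.8, 131.7]
tool_rot: [3.141, -0.001, 0.131]
force: [0.5, -1.4, 3.1]
finger_gap: 0.469
finger_force: 25.0
```

```bash
python3 m.py d side
```

```text
[460.78919059 -90.81508079 131.67693849] [ 3.14083610e+00 -1.02770834e-03  1.30855276e-01] [ 0.45255674 -1.41108102  3.10509624] [-0.08626834  0.08427624 -0.02302902] 0.9952109722721829 0.46909398219880943
side 62 [314. 152.] [ 496.8 -170.3] [19.3 34.2  7.3] 95.6 [115.5  39.   36. ] ang -119.6
side 224 [262. 173.] [602.4 -71.4] [41.  42.2  7.9] 95.8 [ 47.  64. 125.] ang 25.5
```

>>> {"api": "servo_tool", "payload": {
  "targets": [
    [[180,0,0,0,0,0,-4],[180,0,0,-0.1,0,0,-4],[180,0,0,-0.1,0,0,-4],[180,0,0,-0.1,0,0,-4],[180,0,0,-0.1,0,0,-4]]
  ]
}}

```text
time: 7.35
eef_pos: [460.7, -90.6, 132.0]
tool_rot: [3.141, -0.001, 0.483]
force: [-0.1, 0.9, 4.9]
finger_gap: 0.468
finger_force: 25.0
```

```bash
python3 m.py e
```

```text
[460.73788778 -90.63501561 132.03036945] [ 3.14103865e+00 -6.10907205e-04  4.82791578e-01] [-0.102261    0.87685094  4.944233  ] [ 0.06698214  0.06960608 -0.02579552] 0.6432926482281657 0.46798696935388717
```

>>> {"api": "servo_tool", "payload": {
  "targets": [
    [[180,0,0,-0.1,0,0,-4],[180,0,0,-0.1,0,0,-4],[180,0,0,-0.1,0,0,-4],[180,0,0,-0.1,0,0,-4],[180,0,0,-0.1,0,0,-4]]
  ]
}}

```text
time: 7.85
eef_pos: [460.8, -90.6, 132.5]
tool_rot: [3.141, -0.0, 0.832]
force: [0.5, -0.4, 5.5]
finger_gap: 0.469
finger_force: 25.0
```

>>> {"api": "servo_tool", "payload": {
  "targets": [
    [[180,0,0,-0.1,0,0,-4],[180,0,0,-0.1,0,0,-4],[180,0,0,-0.1,0,0,-4],[180,0,0,-0.1,0,0,-4],[180,0,0,0,0,0,-4]]
  ]
}}

```text
time: 8.35
eef_pos: [460.7, -90.6, 132.9]
tool_rot: [3.141, -0.0, 1.181]
force: [-0.5, 0.3, 5.5]
finger_gap: 0.463
finger_force: 25.0
```

>>> {"api": "servo_tool", "payload": {
  "targets": [
    [[180,0,0,0,0,0,-4],[180,0,0,0,0,0,-4],[180,0,0,0,0,0,0],[180,0,0,0,0,0,0]]
  ]
}}

```text
time: 8.75
eef_pos: [460.7, -90.6, 132.9]
tool_rot: [3.141, 0.0, 1.318]
force: [0.7, 0.3, 4.4]
finger_gap: 0.468
finger_force: 25.0
```

```bash
python3 m.py f wrist side
```

```text
[460.66672118 -90.63053698 132.91791367] [3.14095220e+00 3.77917486e-05 1.31776706e+00] [0.65734852 0.26159225 4.39236921] [0.05721381 0.08717484 0.0192198 ] -0.19165134728867148 0.46775554583905526
wrist 4627 [613. 168.] [602.6 -71.8] [26.1 42.7  5.9] 94.7 [ 46.  86. 176.] ang 25.2
wrist 5040 [319. 266.] [458.5 -88. ] [63.9 35.4  8.5] 95.7 [233. 209.  86.] ang 168.4
side 219 [262. 173.] [602.8 -71.8] [40.9 42.3  7.6] 95.7 [ 46.  64. 127.] ang 25.1
side 270 [330. 176.] [449.6 -84.2] [66.6 42.7  8.3] 96.6 [147.5 124.   54.5] ang 167.1
```

>>> {"api": "servo_tool", "payload": {
  "targets": [
    [[180,0,0,-0.5,0,0,0],[180,0,0,-0.5,0,0,0],[180,0,0,-0.5,0,0,0],[180,0,0,0,0,0,0],[180,0,0,0,0,0,0]]
  ]
}}

```text
time: 9.35
eef_pos: [460.4, -90.5, 133.8]
tool_rot: [-3.141, -0.0, 1.318]
force: [0.2, -0.1, -0.3]
finger_gap: 0.469
finger_force: 25.0
```

```bash
python3 m.py g wrist side
```

```text
[460.36007065 -90.54183847 133.81608551] [-3.14098968e+00 -9.42499792e-05  1.31777516e+00] [ 0.20956837 -0.08255385 -0.29178768] [-0.02843322  0.00849095  0.02213688] -0.19163952496618059 0.46911424672480156
wrist 4668 [613. 167.] [602.7 -71.7] [25.8 42.3  6.1] 94.7 [ 47.  86. 176.] ang 25.2
wrist 5138 [319. 265.] [464.6 -88.9] [64.9 35.   8.5] 96.5 [231. 207.  85.] ang 168.1
side 219 [262. 173.] [602.8 -71.8] [39.7 43.5  7.6] 95.8 [ 46.  64. 127.] ang 25.1
side 272 [330. 176.] [450.8 -85.2] [67.6 42.   8.4] 97.4 [143.  120.5  52. ] ang 167.5
```

View pics/gwrist.png

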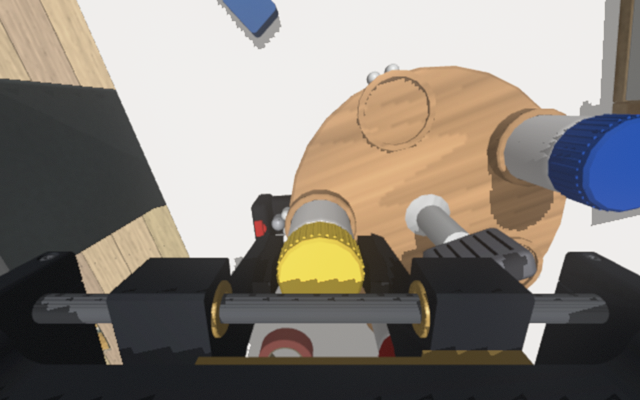

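The cap (320,265) is gripped over its pot at the nose. The force has dropped to about its own weight, so the threads look free. I'll lift a little more and check.

>>> {"api": "servo_tool", "payload": {
  "targets": [
    [[180,0,0,-0.7,0,0,0],[180,0,0,-0.7,0,0,0],[180,0,0,0,0,0,0],[180,0,0,0,0,0,0]]
  ]
}}

```text
time: 9.85
eef_pos: [460.5, -90.6, 135.5]
tool_rot: [3.142, 0.0, 1.318]
force: [-0.5, -0.3, 0.1]
finger_gap: 0.47
finger_force: 25.0
```

Free: there is no pull on the pot. Lifting straight up by about 35 mm.

>>> {"api": "servo_tool", "payload": {
  "targets": [
    [[180,0,0,-5,0,0,0],[180,0,0,-8,0,0,0],[180,0,0,-8,0,0,0],[180,0,0,-8,0,0,0],[180,0,0,-6,0,0,0]]
  ]
}}

```text
time: 10.35
eef_pos: [460.7, -90.7, 171.4]
tool_rot: [3.141, 0.0, 1.318]
force: [0.1, 0.3, -0.1]
finger_gap: 0.465
finger_force: 25.0
```

>>> {"api": "servo_tool", "payload": {
  "targets": [
    [[180,0,0,0,0,0,0],[180,0,0,0,0,0,0],[180,0,0,0,0,0,0],[180,0,0,0,0,0,0],[180,0,0,0,0,0,0]]
  ]
}}

```text
time: 10.85
eef_pos: [460.4, -90.6, 170.2]
tool_rot: [-3.141, -0.0, 1.318]
force: [1.0, -0.7, -0.5]
finger_gap: 0.471
finger_force: 25.0
```

```bash
python3 m.py k wrist side; python3 - <<'E'
import cv2
a=cv2.imread('pics/kside.png')[110:250,200:400]; cv2.imwrite('pics/kc.png',cv2.resize(a,None,fx=4,fy=4,interpolation=2))
E
```

```text
[460.44024039 -90.58321682 170.21283926] [-3.14110897e+00 -7.54608782e-05  1.31771559e+00] [ 1.01125438 -0.65183798 -0.48935431] [0.00690287 0.01873174 0.0182743 ] -0.1915942076885323 0.47083854674654907
wrist 4652 [562. 151.] [603.2 -71.9] [43.7 42.1  6.1] 94.8 [ 51.  88. 176.] ang 24.9
wrist 465 [383. 338.] [ 499.5 -170.3] [12.  29.9  4.7] 94.4 [115.  33.  30.] ang -117.8
side 41 [325. 151.] [ 498.4 -170. ] [19.2 34.3  6.3] 95.6 [73. 31. 30.] ang -118.7
side 219 [262. 173.] [602.9 -71.5] [40.9 41.5  7.5] 95.8 [ 46.  63. 124.] ang 25.2
side 30 [330. 177.] [448.6 -72.7] [24.7 18.4  4.9] 94.4 [43.5 40.5 37.5] ang 160.2
```

View pics/kc.png

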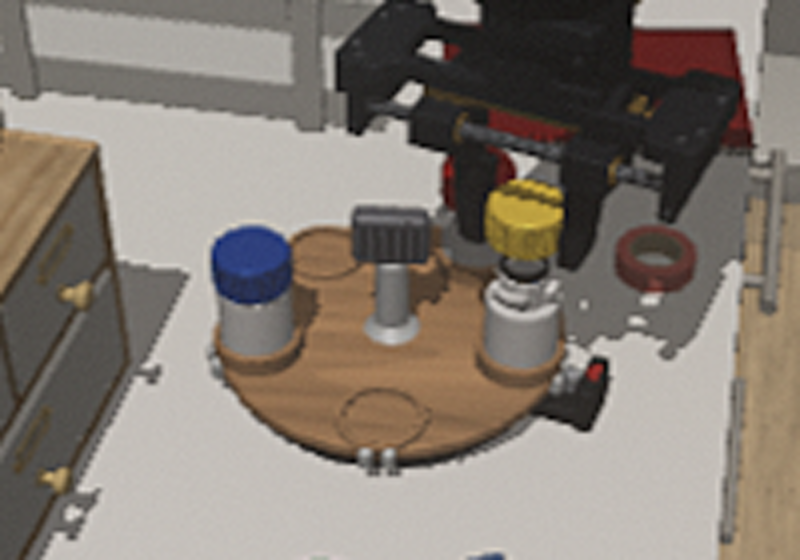

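The crop shows the yellow cap (525,220) held level above the open, seated pot (520,320) at the nose. The blue and red caps are still on.

```bash
python3 -c "
from cell import ctrl; print(ctrl.sign_off())"
```

```text
the job is handed in; nothing more can be done
None
```

The yellow-capped pot stands at the pointer with the carousel at rest in its notch, and the unscrewed cap is gripped level about 2 cm clear of its seated pot; the job is handed in at about 11 s, with no verdict returned.

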